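# Square up a row of test tiles against the stop rail

## Robot

A 6-joint arm with a two-finger parallel gripper is mounted at the origin on a cart in front of the work surface, level with it; the furniture and walls round the work are solid. World frame = base frame: x ahead of the robot, y to its left, z up, the work surface at z = 0. Lengths are in m, angles in rad, forces in N, time in s.
With the tool pointing down it reaches from about 0.225 to 0.875 m from the base axis. Payload 3.4 kg.
Tool frame: the origin (TCP) lies between the finger pads; the fingertips stand 11 mm ahead of it and the grasp point (between the pads) lies 8 mm behind it (tips_ahead is the distance from the TCP to the fingertips, in m); z points along the fingers, x is the direction in which the jaws open and shut, and the axes are right-handed (so a half turn about z gives the same grasp; the last joint's range is limited). The gripper opens to 85 mm and grips with 20 to 120 N. Pads are 22 mm wide; open, the fingers measure 114 mm over their backs; the gripper's body (76 mm by 85 mm) begins 54 mm behind the grasp point. The pads swing forward as they close: fully open they stand 13 mm farther back than shut.
Start: joints at [1.001, 0.276, 1.505, -0, 1.361, -0.121], TCP at [0.25, 0.518, 0.242] pointing down, gripper open.
Joint ranges: [-2.89, 2.89], [-0.75, 2.08], [0.22, 2.7], [-1.18, 4.32], [0.11, 2.71], [-2.7, 2.7]. Speed limits (rad/s): [2.57, 2.57, 3.14, 3.14, 3.14, 3.14].

## Interface

Orientations are given as a unit quaternion [w, x, y, z].
In Python, from rig import get_state, get_image, sign_off, masks_of, tips_ahead gives the robot as it stands.
- The arm moves only by the tool play_rows, never from a script. Its argument "series" is a list of rows, each an object of numbers: "fingers": the closure, from -1 (fully open) to 1 (shut); "dx", "dy", "dz": the shift along the world's x, y, z in mm; "turn": the turn about the world's z in rad. A call has 1 to 20 rows; each row shifts and turns the pose as measured when the row begins; what a row does not reach is not made up. A row lasts 1/12 s, in which the tool goes at most 41.7 mm and 7.16 degrees, less where a joint would pass 70% of its speed; a pose out of reach is approached as far as the arm can. A call with a gripper value outside its range is refused whole. The fingers move at their own pace and stop on an object; "squeeze" is the grip in N (left out, the last holds). Time passes only in rows, so rows that do not move let the fingers close. It gives the time, the measured TCP pose, the force and the opening at its end, in the units of the state.
- get_state(): the state, without advancing time (a new reading comes with each control period).
- get_image(name): name is "scene" or "top" or "wrist"; returns a dict with "pixels" (384x512x3 uint8, red, green, blue), "vfov" (degrees; the focal length in pixels is half the picture's height over the tangent of half this angle, whatever the lens; pixels are square), "cx", "cy" (the principal point, pixels), "rvec" (rotation vector, rad) and "tvec" (3), from world to camera coordinates, as OpenCV has them; the wrist camera has in their place "hand_eye" (4x4, takes a point from camera to tool coordinates, whose origin is the TCP and whose axes are the tool frame's). Camera axes: x right, y down, z forward; pixel columns grow to the right and rows downward; lengths in m; the calibration is good to about 2 mm. A picture is of the moment at which its call begins: read the wrist's pose just before it. There is no depth.
- sign_off(): hands the job in, once; it reports no verdict.
Trained networks look in a picture, given as the dict that the camera call returned (one of the last four; its "shot" number tells which), for a name from the list of things; names that differ only in an ending like _2 or _b are one class to them, and where a whole thing is asked for, a point or a joint stands for the part that bears it (a point fixed in the world has none). Each returns a list of dicts, best first, with "p" (0 to 1); they miss things now and then, are a little off and sometimes report something else, mostly with a low value. They report only what shows in the picture. A call takes as long as a camera call. They do not tell look-alikes from the thing itself.
- masks_of(picture, label): "region" (384x512 bool, what is visible of it) and "xy" ([column, row] in pixels, amid what is visible of it).
The state is a dict: "clock": time; "qpos": joint angles; "qd": joint speeds; "effort": joint torques, N m; "position": TCP position; "ee_rot": TCP orientation; "contact_force": force on the tool from outside, world axes, zero at the start; "moment": the same for the moment, N m; "width": finger opening in m.
Only numpy, scipy, OpenCV 4.12 (cv2) and the standard library are available. Lean on these libraries where they do the work, as an engineer would, in place of code of your own. Each camera call takes 0.05 s, during which the arm holds its last target. There are 200 camera calls.

## Task

Pick up the wooden pusher by its handle and use its straight metal edge to slide the four test tiles along the board, all together, until they stand in a straight row with their backs flush against the stop rail; lean on the row for about a second with a steady 10 N or so (8 to 12 N) to seat it, never more than 15 N. Then draw the pusher straight back about 5 cm clear of the tiles, leave it standing flat on the board and let go. The tiles stay upright and are moved with the pusher only, not the fingers, and the things standing around are left alone.

Things in the scene. Friction and masses are not known exactly. Their poses are not given: they have to be found in the camera images.
- board: Wooden ware board, fixed, 300 (x) x 340 (y) x 12 mm, lying on the table (its top is at z = 12 mm). Origin: centre of its underside.
- rail: Wooden stop rail screwed fast across the far part of the board, not quite square to it: 300 (y) x 20 x 28 mm tall. Origin: middle of the front face (tiles go against it) at its lower edge, on the board's top. +x points away from the tiles, +y left along the rail. Rigid: force climbs within a millimetre or two once the tiles touch. A flush tile's origin is at x = -15 mm here.
- pusher: Loose waxed (slippery) hand pusher, 0.25 to 0.45 kg: wooden base 240 (y) x 57 x 12 mm, x = -30 to +27; in front, on slotted tongues, a 15 mm tall straight metal edge clamped at a different reach each time: its face is anywhere from x = +33 to +57, not measured. Handle block 22 (x) x 100 (y) mm, 12 to 62 mm up. Origin: under the handle's middle, at the underside. Starts left of the board, edge facing left.
- tile_a: L-shaped glaze test tile, 35 g, standing loose on the board: foot 30 (x) x 38 (y) mm, 8 mm thick, with an upright plate 8 mm thick, 55 mm tall, along its +x (far) edge. Origin: centre of the underside; back face 15 mm along +x, front edge 15 mm along -x. Starts with +x within 20 degrees of square to the rail, its back 24 to 85 mm off it; row pitch 54 mm, any order.
- tile_b: L-shaped glaze test tile, 35 g, standing loose on the board: foot 30 (x) x 38 (y) mm, 8 mm thick, with an upright plate 8 mm thick, 50 mm tall, along its +x (far) edge. Origin: centre of the underside; back face 15 mm along +x, front edge 15 mm along -x. Starts with +x within 20 degrees of square to the rail, its back 24 to 85 mm off it; row pitch 54 mm, any order.
- tile_c: L-shaped glaze test tile, 35 g, standing loose on the board: foot 30 (x) x 38 (y) mm, 8 mm thick, with an upright plate 8 mm thick, 58 mm tall, along its +x (far) edge. Origin: centre of the underside; back face 15 mm along +x, front edge 15 mm along -x. Starts with +x within 20 degrees of square to the rail, its back 24 to 85 mm off it; row pitch 54 mm, any order.
- tile_d: L-shaped glaze test tile, 35 g, standing loose on the board: foot 30 (x) x 38 (y) mm, 8 mm thick, with an upright plate 8 mm thick, 50 mm tall, along its +x (far) edge. Origin: centre of the underside; back face 15 mm along +x, front edge 15 mm along -x. Starts with +x within 20 degrees of square to the rail, its back 24 to 85 mm off it; row pitch 54 mm, any order.
- stamp: Small turned stamp, 19 mm across and 54 mm tall, standing loose on the board beyond the right-hand end of the row, about 155 mm right of the board's middle; bystander. Origin: centre of its underside.
- cup: Unglazed cup 65 mm across, 67 mm tall, behind the board; bystander. Origin: centre of its underside.
- mould: White plaster sprig mould 52 x 70 x 31 mm, right of the board; bystander. Origin: centre of its underside.
- jar: Glaze jar 58 mm across, 74 mm tall, left of the board's far end; bystander. Origin: centre of its underside.
There are look-alikes about, which are no part of the job. What is shaped like the tile_b but orange or purple is not meant. Leave any purple look-alike of the tile_c alone.

How it is judged:
By the outcome, as a careful person would: the job done as asked, in the order asked, and still so for the second after the job is handed in, with the robot touching nothing.
It also fails if it takes over 72 s, if anything falls off the work surface, if the arm or the gripper's body presses on something with over 40 N, if the wrist force passes 120 N, or if a joint passes its speed limit or range.

## Working session

There is one attempt and no reset: what is moved stays moved. The work goes in short steps, Python scripts to look and compute and a tool call to move; the robot and the scene stay as the last step left them, time stands still between calls to the robot, and variables do not carry over. Pictures are saved under pics/ and viewed, about 8 in all and at most 12, crops included, and the job is handed in when it is done.

Besides the shell and the picture viewer there is one more tool, called as name([rows], argument=value, ...), one row to a line, values as JSON. play_rows: Moves the arm, as the interface text tells. Its arguments: {"type":"object","properties":{"series":{"type":"array"},"squeeze":{"type":"number"}},"required":["series"]}

```bash
mkdir -p pics; ls; cat > h.py <<'E'
import numpy as np, cv2
from rig import *
def save(im,n,s=1,crop=None):
    p=im["pixels"][:,:,::-1]
    if crop: p=p[crop[1]:crop[3],crop[0]:crop[2]]
    cv2.imwrite("pics/"+n,cv2.resize(p,None,fx=s,fy=s,interpolation=cv2.INTER_CUBIC))
def cam(im,st=None):
    f=im["pixels"].shape[0]/2/np.tan(np.radians(im["vfov"])/2)
    if "rvec" in im:
        R=cv2.Rodrigues(np.array(im["rvec"],float))[0]; t=np.array(im["tvec"],float).ravel()
    else:
        from scipy.spatial.transform import Rotation as Ro
        q=st["ee_rot"]; T=np.eye(4); T[:3,:3]=Ro.from_quat([q[1],q[2],q[3],q[0]]).as_matrix(); T[:3,3]=st["position"]
        W=T@np.array(im["hand_eye"]); R=W[:3,:3].T; t=-R@W[:3,3]
    return f,im["cx"],im["cy"],R,t
def proj(c,P):
    f,cx,cy,R,t=c; q=np.atleast_2d(P)@R.T+t
    return np.c_[cx+f*q[:,0]/q[:,2],cy+f*q[:,1]/q[:,2]]
def back(c,uv,z):
    f,cx,cy,R,t=c; uv=np.atleast_2d(uv).astype(float)
    d=np.c_[(uv[:,0]-cx)/f,(uv[:,1]-cy)/f,np.ones(len(uv))]@R; o=-R.T@t
    return o+d*((z-o[2])/d[:,2])[:,None]
E
python3 - <<'E'
from h import *
s=get_state(); print(s, tips_ahead() if callable(tips_ahead) else tips_ahead)
a=get_image("top"); b=get_image("scene")
for n,i in(("top",a),("scene",b)):
    print(n,{k:v for k,v in i.items() if k!="pixels"})
    for l in "board rail pusher tile_a stamp cup mould jar".split():
        for m in masks_of(i,l):
            if m["p"]>.2: print(n,l,round(m["p"],2),np.round(m["xy"]),m["region"].sum(),back(cam(i),m["xy"],.012)[0].round(3))
save(a,"top1.png",1.5); save(b,"scene1.png",1.5)
E
```

```text
pics
{'clock': 0.0, 'qpos': array([ 1.00102773e+00,  2.76640532e-01,  1.50613770e+00,  6.67455854e-07,
        1.36067393e+00, -1.20958889e-01]), 'qd': array([ 0.00050354,  0.00095002,  0.00205392, -0.00097346,  0.00036456,
       -0.00056587]), 'effort': array([-8.31966045e-04, -4.16767859e+01, -2.45802408e+01, -5.64044990e-05,
        1.07556311e-02,  6.76506062e-06]), 'position': array([0.24920197, 0.51764083, 0.24141189]), 'ee_rot': array([ 3.95753266e-04,  8.46726731e-01,  5.32027235e-01, -8.41323177e-04]), 'contact_force': array([ 0.07816313, -0.52588023, -0.24189899]), 'moment': array([-0.01800007, -0.01160212, -0.02811068]), 'width': 0.085934354982865} 0.011
top {'vfov': 55.42487821985096, 'cx': 259.7381545577781, 'cy': 188.976759212425, 'rvec': array([ 2.14555582, -2.16274959,  0.14442342]), 'tvec': array([-0.01887258,  0.59210705,  1.1515485 ]), 'shot': 1}
top board 0.6 [279. 216.] 7779 [ 0.505 -0.086  0.012]
top board 0.37 [284. 170.] 703 [ 0.657 -0.107  0.012]
top rail 0.91 [286. 171.] 621 [ 0.654 -0.112  0.012]
top pusher 0.79 [151. 223.] 1496 [0.485 0.335 0.012]
top til
[... 806 characters left out ...]
[127. 158.] 1560 [0.477 0.344 0.012]
scene tile_a 0.88 [302. 297.] 439 [ 0.402 -0.351  0.012]
scene tile_a 0.87 [286. 216.] 339 [ 0.578 -0.171  0.012]
scene tile_a 0.87 [257. 194.] 319 [ 0.601 -0.057  0.012]
scene tile_a 0.78 [270. 203.] 356 [ 0.591 -0.107  0.012]
scene tile_a 0.74 [333. 184.] 269 [ 0.77  -0.18   0.012]
scene tile_a 0.66 [186. 171.] 238 [0.547 0.163 0.012]
scene tile_a 0.52 [235. 185.] 303 [0.592 0.014 0.012]
scene stamp 0.61 [271. 207.] 319 [ 0.58  -0.122  0.012]
scene stamp 0.5 [294. 238.] 132 [ 0.53  -0.234  0.012]
scene cup 0.76 [308. 165.] 626 [ 0.804 -0.069  0.012]
scene mould 0.9 [361. 259.] 884 [ 0.572 -0.382  0.012]
scene jar 0.57 [227. 139.] 530 [0.754 0.209 0.012]
```

View pics/top1.png

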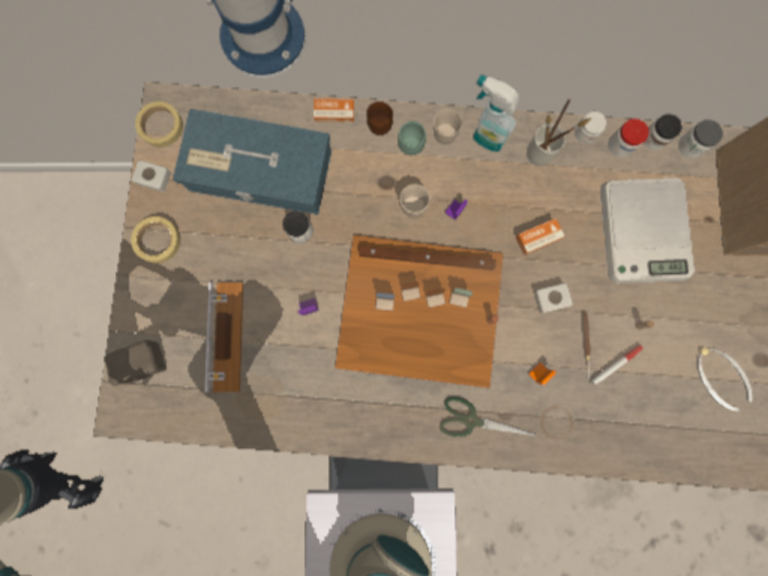

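View pics/scene1.png

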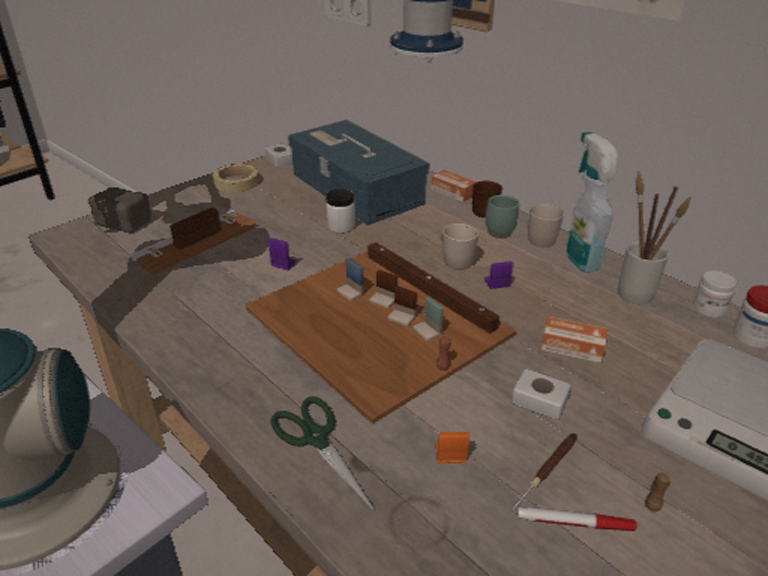

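The top view shows the pusher at left, around (225,336) in the 1.5x image, with its metal edge facing left. A purple look-alike stands between it and the board at (308,306). The four tiles are at (384,300), (410,292), (434,297) and (460,297), the stamp is at (491,312), and the rail runs from (360,250) to (496,264). Next I look at the pusher from near.

play_rows([
  {"dx": 27, "dy": -24, "dz": 8, "fingers": -1},
  {"dx": 27, "dy": -24, "dz": 8},
  {"dx": 27, "dy": -24, "dz": 8},
  {"dx": 27, "dy": -24, "dz": 8},
  {"dx": 27, "dy": -24, "dz": 8},
  {"dx": 27, "dy": -24, "dz": 8},
  {"dx": 27, "dy": -24, "dz": 8},
  {"dx": 27, "dy": -24, "dz": 8},
  {"turn": 0},
  {"turn": 0},
])

```text
invalid input at $.series[0]: expected keys fingers, dx, dy, dz, turn
```

```bash
python3 - <<'E'
from h import *
s=get_state(); a=get_image("wrist"); save(a,"w1.png",1.5); c=cam(a,s)
print(s["position"],s["contact_force"],s["moment"],a["vfov"],a["cx"],a["cy"],"\n",np.array(a["hand_eye"]).round(3))
for m in masks_of(a,"pusher")[:2]:
    print(m["p"],m["xy"],m["region"].sum(),cv2.minAreaRect(np.argwhere(m["region"])[:,::-1].astype(np.float32)))
E
```

```text
[0.24949368 0.51808215 0.24234446] [-0.11991924  0.52897892  0.61407912] [-0.0094675   0.00103034  0.04523269] 59.15433770045286 256.43858447311146 188.9881969430576 
 [[ 1.    -0.    -0.     0.   ]
 [ 0.     0.957  0.291 -0.073]
 [ 0.    -0.291  0.957 -0.131]
 [ 0.     0.     0.     1.   ]]
0.92 [185.5, 325.9] 3724 ((189.97865295410156, 329.3741455078125), (84.90154266357422, 58.73423385620117), 58.570438385009766)
```

View pics/w1.png

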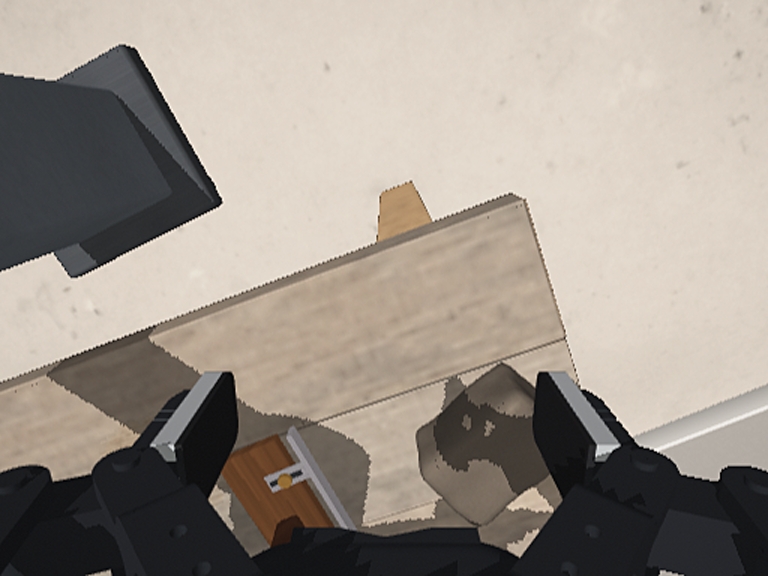

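The wrist view shows the floor, the table's near edge, and only a corner of the pusher at about (280,480). The move was refused because every row needs all the keys, so I resend it in full.

play_rows([
  {"dx": 25, "dy": -24, "dz": 8, "turn": 0.06, "fingers": -1},
  {"dx": 25, "dy": -24, "dz": 8, "turn": 0.06, "fingers": -1},
  {"dx": 25, "dy": -24, "dz": 8, "turn": 0.06, "fingers": -1},
  {"dx": 25, "dy": -24, "dz": 8, "turn": 0.06, "fingers": -1},
  {"dx": 25, "dy": -24, "dz": 8, "turn": 0.06, "fingers": -1},
  {"dx": 25, "dy": -24, "dz": 8, "turn": 0.06, "fingers": -1},
  {"dx": 25, "dy": -24, "dz": 8, "turn": 0.06, "fingers": -1},
  {"dx": 25, "dy": -24, "dz": 8, "turn": 0.03, "fingers": -1},
  {"dx": 0, "dy": 0, "dz": 0, "turn": 0, "fingers": -1},
  {"dx": 0, "dy": 0, "dz": 0, "turn": 0, "fingers": -1},
])

```text
clock: 1.83
position: [0.4559, 0.3172, 0.3086]
ee_rot: [0.001, 0.697, 0.717, -0.0]
contact_force: [-0.3, 0.8, 0.3]
width: 0.0856
```

```bash
python3 - <<'E'
from h import *
s=get_state(); a=get_image("wrist"); save(a,"w2.png",1.5); np.save("w2.npy",np.array([0])); import pickle; pickle.dump((s,a),open("w2.pkl","wb"))
print(s["clock"],s["position"],s["contact_force"],s["moment"],s["width"])
E
```

```text
1.8333 [0.45585546 0.31723492 0.30862838] [-0.26824119  0.81229187  0.25068193] [-0.02997003 -0.02040686 -0.03214654] 0.08562654154462741
```

View pics/w2.png

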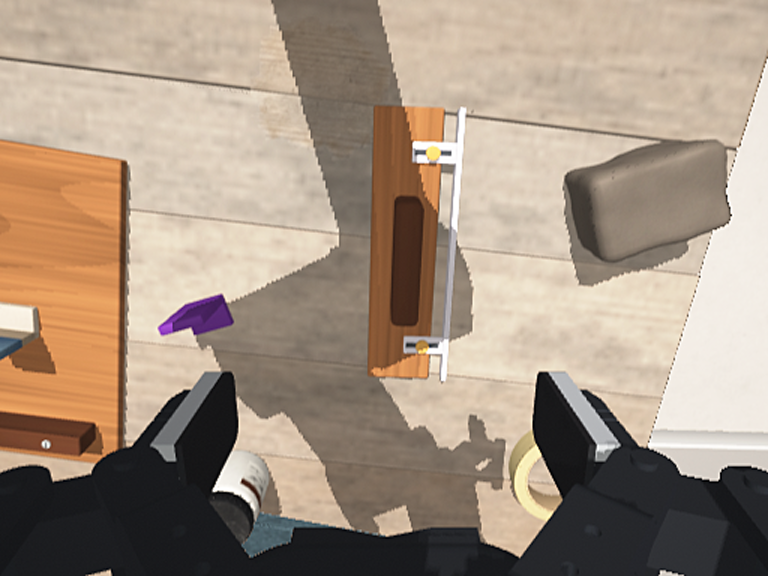

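The pusher lies clear. Its handle top runs from about (409,197) to (403,325), and the base corners are near (374,107), (444,107), (428,377) and (369,376). The metal edge's outer line runs from (465,108) to (446,381), and the purple tile is at (205,312). I'll compute the poses from these.

```bash
python3 - <<'E'
from h import *; import pickle
s,a=pickle.load(open("w2.pkl","rb")); c=cam(a,s)
b=lambda p,z: back(c,np.array(p)/1.5,z)
H=b([(397,197),(424,197),(417,325),(391,325)],.062); B=b([(374,107),(444,107),(428,377),(369,376)],.012); E=b([(465,108),(446,381)],.015)
print(H.round(4),H.mean(0)); print(B.round(4),B.mean(0)); print(E.round(4),np.linalg.norm(E[1]-E[0]))
for p,q in((H[1],H[2]),(H[0],H[3]),(B[0],B[3]),(B[1],B[2]),(E[0],E[1])): 
    d=q-p; print(np.degrees(np.arctan2(d[1],d[0])),np.linalg.norm(d))
# pixel blob of handle (dark brown) refined
im=a["pixels"].astype(int); ok=(im.sum(2)<190)&(im[:,:,0]>im[:,:,2]+8)
m=np.zeros(ok.shape,bool); m[125:222,255:290]=1
r=cv2.minAreaRect(np.argwhere(ok&m)[:,::-1].astype(np.float32)); print(r, back(c,cv2.boxPoints(r),.062).round(4), (ok&m).sum())
print("tool yaw",np.degrees(2*np.arctan2(s["ee_rot"][2],s["ee_rot"][1])))
E
```

```text
[[0.4307 0.3245 0.062 ]
 [0.4301 0.3444 0.062 ]
 [0.5317 0.3441 0.062 ]
 [0.5323 0.3233 0.062 ]] [0.48123002 0.33407456 0.062     ]
[[0.3664 0.3048 0.012 ]
 [0.3648 0.3606 0.012 ]
 [0.6031 0.3607 0.012 ]
 [0.6038 0.3056 0.012 ]] [0.48454961 0.33290986 0.012     ]
[[0.3652 0.3769 0.015 ]
 [0.6052 0.3773 0.015 ]] 0.2399835351873005
-0.20029994450432564 0.10156107856733626
-0.6398077553464347 0.10160527729814343
0.17629095428784172 0.2373527294100971
0.019601974921063924 0.23831828528334523
0.08775394691017137 0.2399835351873005
((270.3969421386719, 173.65658569335938), (20.07879638671875, 86.8191909790039), 3.094058036804199) [[0.5322 0.3202 0.062 ]
 [0.4291 0.3222 0.062 ]
 [0.4296 0.3445 0.062 ]
 [0.5328 0.3442 0.062 ]] 1663
tool yaw 91.67099902907354
```

play_rows([
  {"dx": 9, "dy": 6, "dz": -20, "turn": -0.01, "fingers": -1},
  {"dx": 9, "dy": 6, "dz": -30, "turn": -0.01, "fingers": -1},
  {"dx": 9, "dy": 5, "dz": -30, "turn": -0.01, "fingers": -1},
  {"dx": 0, "dy": 0, "dz": -35, "turn": 0, "fingers": -1},
  {"dx": 0, "dy": 0, "dz": -35, "turn": 0, "fingers": -1},
  {"dx": 0, "dy": 0, "dz": -35, "turn": 0, "fingers": -1},
  {"dx": 0, "dy": 0, "dz": -20, "turn": 0, "fingers": -1},
  {"dx": 0, "dy": 0, "dz": 0, "turn": 0, "fingers": -1},
])

```text
clock: 2.55
position: [0.4761, 0.3429, 0.0983]
ee_rot: [0.001, 0.705, 0.709, 0.004]
contact_force: [-0.7, 0.3, 0.7]
width: 0.0853
```

play_rows([
  {"dx": 4, "dy": -5, "dz": -10, "turn": 0, "fingers": -1},
  {"dx": 3, "dy": -3, "dz": -20, "turn": -0.004, "fingers": -1},
  {"dx": 0, "dy": 0, "dz": -20, "turn": 0, "fingers": -1},
  {"dx": 0, "dy": 0, "dz": -10, "turn": 0, "fingers": -1},
  {"dx": 0, "dy": 0, "dz": 0, "turn": 0, "fingers": -1},
  {"dx": 0, "dy": 0, "dz": 0, "turn": 0, "fingers": -1},
])

```text
clock: 3.05
position: [0.4844, 0.3393, 0.04]
ee_rot: [0.002, 0.704, 0.71, 0.008]
contact_force: [0.3, -0.6, 0.5]
width: 0.0857
```

play_rows([
  {"dx": 0, "dy": -5, "dz": -5, "turn": -0.003, "fingers": -1},
  {"dx": 0, "dy": 0, "dz": 0, "turn": 0, "fingers": -1},
  {"dx": 0, "dy": 0, "dz": 0, "turn": 0, "fingers": -1},
])

```text
clock: 3.3
position: [0.4865, 0.3352, 0.0381]
ee_rot: [0.003, 0.705, 0.709, 0.011]
contact_force: [0.9, -0.1, 1.5]
width: 0.0858
```

```bash
cat > tr.py <<'E'
from h import *
from scipy.spatial.transform import Rotation as Ro
s=get_state(); q=s["ee_rot"]; M=Ro.from_quat([q[1],q[2],q[3],q[0]]).as_matrix()
print(round(s["clock"],2),"pos",s["position"].round(4),"yaw",np.degrees(np.arctan2(M[1,0],M[0,0])).round(2),"z axis",M[:,2].round(4),"F",s["contact_force"].round(2),"M",s["moment"].round(2),"w",round(s["width"],4))
E
python3 tr.py
```

```text
3.3 pos [0.4865 0.3352 0.0381] yaw 90.35 z axis [ 0.0207  0.011  -0.9997] F [ 0.88 -0.12  1.55] M [ 0.01  0.02 -0.03] w 0.0858
```

play_rows([
  {"dx": -2, "dy": -1, "dz": 0, "turn": 0, "fingers": 1},
  {"dx": 0, "dy": 0, "dz": 0, "turn": 0, "fingers": 1},
  {"dx": 0, "dy": 0, "dz": 0, "turn": 0, "fingers": 1},
  {"dx": 0, "dy": 0, "dz": 0, "turn": 0, "fingers": 1},
  {"dx": 0, "dy": 0, "dz": 0, "turn": 0, "fingers": 1},
  {"dx": 0, "dy": 0, "dz": 0, "turn": 0, "fingers": 1},
], squeeze=60)

```text
clock: 3.8
position: [0.4859, 0.3348, 0.0411]
ee_rot: [0.004, 0.705, 0.709, 0.014]
contact_force: [-0.2, 0.2, -2.8]
width: 0.0215
```

```bash
python3 tr.py
```

```text
3.8 pos [0.4859 0.3348 0.0411] yaw 90.32 z axis [ 0.0256  0.0137 -0.9996] F [-0.19  0.19 -2.75] M [-0.01  0.06 -0.01] w 0.0215
```

The pusher is gripped, with the opening at 21.5 mm. I lift it high and look at the board from the left on the way.

play_rows([
  {"dx": 0, "dy": 0, "dz": 15, "turn": 0, "fingers": 1},
  {"dx": 0, "dy": 0, "dz": 30, "turn": 0, "fingers": 1},
  {"dx": 0, "dy": 0, "dz": 35, "turn": 0, "fingers": 1},
  {"dx": 0, "dy": 0, "dz": 35, "turn": 0, "fingers": 1},
  {"dx": 0, "dy": -10, "dz": 35, "turn": 0, "fingers": 1},
  {"dx": 0, "dy": -15, "dz": 35, "turn": 0, "fingers": 1},
  {"dx": 0, "dy": -15, "dz": 35, "turn": 0, "fingers": 1},
  {"dx": 0, "dy": -15, "dz": 35, "turn": 0, "fingers": 1},
  {"dx": 0, "dy": -15, "dz": 35, "turn": 0, "fingers": 1},
  {"dx": 0, "dy": -15, "dz": 35, "turn": 0, "fingers": 1},
  {"dx": 0, "dy": -15, "dz": 30, "turn": 0, "fingers": 1},
  {"dx": 0, "dy": -15, "dz": 20, "turn": 0, "fingers": 1},
  {"dx": 0, "dy": 0, "dz": 0, "turn": 0, "fingers": 1},
  {"dx": 0, "dy": 0, "dz": 0, "turn": 0, "fingers": 1},
])

```text
clock: 4.97
position: [0.4724, 0.2094, 0.4205]
ee_rot: [0.001, 0.704, 0.71, -0.001]
contact_force: [0.6, -0.1, -4.1]
width: 0.0213
```

```bash
python3 - <<'E'
from h import *; import pickle
s=get_state(); a=get_image("wrist"); save(a,"w3.png",1.5); pickle.dump((s,a),open("w3.pkl","wb"))
for l in("tile_a","rail","board"):
    for m in masks_of(a,l): print(l,round(m["p"],2),np.round(m["xy"]),m["region"].sum())
E
python3 tr.py
```

```text
tile_a 0.8 [ 18. 194.] 824
tile_a 0.79 [ 86. 201.] 590
tile_a 0.76 [ 52. 188.] 695
tile_a 0.74 [ 45. 293.] 487
tile_a 0.65 [122. 191.] 725
rail 0.79 [ 82. 245.] 2691
board 0.89 [ 94. 154.] 26361
5.17 pos [0.4718 0.2101 0.4184] yaw 90.54 z axis [-0.0043 -0.0031 -1.    ] F [ 0.17  0.44 -3.51] M [0.06 0.   0.03] w 0.0207
```

View pics/w3.png

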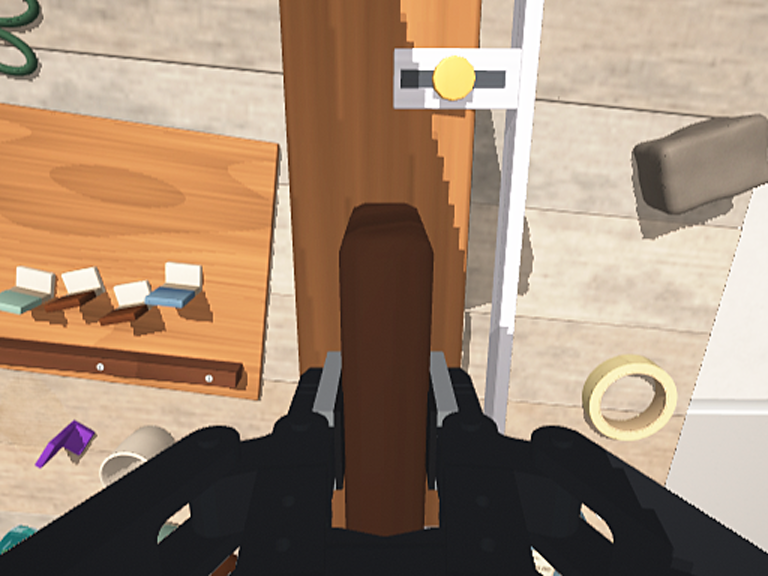

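The wrist view from high up shows the pusher held at the centre, the board at left, and four tiles with feet at about (35,280), (82,280), (132,293) and (183,275). The rail's front lower line runs from (0,339) to (243,362), and a purple tile and the cup stand behind it.

```bash
python3 - <<'E'
from h import *; import pickle
s,a=pickle.load(open("w3.pkl","rb")); c=cam(a,s)
b=lambda p,z: back(c,np.array(p)/1.5,z)
def fit(P): 
    vx,vy,x0,y0=cv2.fitLine(P[:,:2].astype(np.float32),cv2.DIST_HUBER,0,.001,.001).ravel(); 
    if vy<0: vx,vy=-vx,-vy
    return "x at y=-.1: %.4f  normal yaw %.2f deg"%(x0+vx/vy*(-.1-y0),np.degrees(np.arctan2(-vx,vy)))
m=max(masks_of(get_image("top"),"rail"),key=lambda m:m["p"]) if 0 else None
# wrist: upper boundary of dark rail by colour gradient along columns
g=cv2.cvtColor(a["pixels"],cv2.COLOR_RGB2GRAY).astype(float)
pts=[]
for u in range(3,158,3):
    v0=226+u/162*16; col=cv2.GaussianBlur(g,(5,3),0)[int(v0)-7:int(v0)+8,u]; d=-np.diff(col); k=d.argmax()
    if 0<k<len(d)-1 and d[k]>10:
        o=(d[k+1]-d[k-1])/(2*(2*d[k]-d[k-1]-d[k+1])+1e-9); pts.append((u,int(v0)-7+k+.5+o))
pts=np.array(pts); P=back(c,pts,.012); print(len(pts),"wrist rail",fit(P), P[0],P[-1])
for n,q in dict(board_l=[(279,145),(259,399)],board_near=[(10,106),(279,145)]).items(): print(n,b(q,.012).round(4).tolist())
feet=dict(t1=[(18,266),(55,272)],t2=[(62,276),(97,266)],t3=[(114,287),(146,280)],t4=[(166,263),(202,265)])
for n,q in feet.items(): print(n,"front corners",b(q,.020)[:,:2].round(4).tolist())
# top camera rail + stamp
t=get_image("top"); ct=cam(t)
g=cv2.cvtColor(t["pixels"],cv2.COLOR_RGB2GRAY).astype(float); pts=[]
for u in range(243,330,2):
    v0=173+(u-240)/92*6.5; col=cv2.GaussianBlur(g,(3,3),0)[int(v0)-1:int(v0)+10,u]; d=np.diff(col); k=d[:].argmax()
    if 0<k<len(d)-1: o=(d[k+1]-d[k-1])/(2*(2*d[k]-d[k-1]-d[k+1])+1e-9); pts.append((u,int(v0)-1+k+.5+o))
pts=np.array(pts); print("top",pts[::8].round(1).tolist()); 
for z in(.012,.04): print("top rail",z,fit(back(ct,pts,z)))
for l in("stamp",): 
    for m in masks_of(t,l)[:2]: print(l,m["p"],m["xy"],back(ct,m["xy"],.04))
save(t,"top2.png",4,(225,155,345,265))
E
```

```text
52 wrist rail x at y=-.1: 0.6449  normal yaw -6.36 deg [ 0.63060215 -0.22788513  0.012     ] [0.65991233 0.03368208 0.012     ]
board_l [[0.4154, 0.0992, 0.012], [0.7085, 0.0597, 0.012]]
board_near [[0.3795, -0.1695, 0.012], [0.4154, 0.0992, 0.012]]
t1 front corners [[0.544, -0.1893], [0.5505, -0.1503]]
t2 front corners [[0.555, -0.1435], [0.5434, -0.1034]]
t3 front corners [[0.5671, -0.0885], [0.5588, -0.0523]]
t4 front corners [[0.5394, -0.0281], [0.5414, 0.0107]]
top [[293.0, 176.1], [315.0, 178.6]]
top rail 0.012 x at y=-.1: 0.6423  normal yaw -6.73 deg
top rail 0.04 x at y=-.1: 0.6373  normal yaw -6.73 deg
stamp 0.51 [277.7, 132.5] [[ 0.78067547 -0.08481733  0.04      ]]
```

View pics/top2.png

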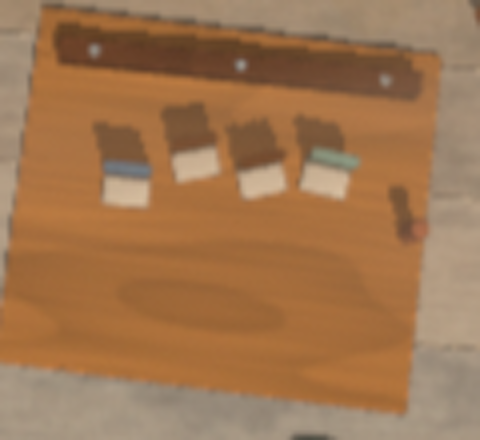

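play_rows([
  {"dx": 0, "dy": -21, "dz": -10, "turn": -0.12, "fingers": 1},
  {"dx": 0, "dy": -21, "dz": -15, "turn": -0.12, "fingers": 1},
  {"dx": 0, "dy": -21, "dz": -20, "turn": -0.12, "fingers": 1},
  {"dx": 0, "dy": -21, "dz": -20, "turn": -0.12, "fingers": 1},
  {"dx": 0, "dy": -21, "dz": -20, "turn": -0.12, "fingers": 1},
  {"dx": 0, "dy": -21, "dz": -20, "turn": -0.12, "fingers": 1},
  {"dx": 0, "dy": -21, "dz": -20, "turn": -0.12, "fingers": 1},
  {"dx": 0, "dy": -21, "dz": -20, "turn": -0.12, "fingers": 1},
  {"dx": 0, "dy": -21, "dz": -20, "turn": -0.12, "fingers": 1},
  {"dx": 0, "dy": -21, "dz": -20, "turn": -0.12, "fingers": 1},
  {"dx": 0, "dy": -21, "dz": -20, "turn": -0.12, "fingers": 1},
  {"dx": 0, "dy": -21, "dz": -20, "turn": -0.12, "fingers": 1},
  {"dx": 0, "dy": -18, "dz": -20, "turn": -0.12, "fingers": 1},
  {"dx": 0, "dy": -10, "dz": -15, "turn": -0.08, "fingers": 1},
  {"dx": 0, "dy": 0, "dz": 0, "turn": 0, "fingers": 1},
  {"dx": 0, "dy": 0, "dz": 0, "turn": 0, "fingers": 1},
])

```text
clock: 6.6
position: [0.4636, -0.0715, 0.133]
ee_rot: [-0.006, 0.998, -0.061, -0.01]
contact_force: [0.5, 1.2, -2.9]
width: 0.0214
```

```bash
python3 tr.py
```

```text
6.6 pos [ 0.4636 -0.0715  0.133 ] yaw -7.0 z axis [-0.0195  0.0133 -0.9997] F [ 0.52  1.19 -2.94] M [-0.06  0.03  0.01] w 0.0214
```

play_rows([
  {"dx": 0, "dy": -3, "dz": -20, "turn": 0.005, "fingers": 1},
  {"dx": 0, "dy": -2, "dz": -25, "turn": 0.005, "fingers": 1},
  {"dx": 0, "dy": 0, "dz": -15, "turn": 0, "fingers": 1},
  {"dx": 0, "dy": 0, "dz": -6, "turn": 0, "fingers": 1},
  {"dx": 0, "dy": 0, "dz": -3, "turn": 0, "fingers": 1},
  {"dx": 0, "dy": 0, "dz": 0, "turn": 0, "fingers": 1},
])

```text
clock: 7.1
position: [0.4685, -0.0723, 0.0665]
ee_rot: [-0.006, 0.999, -0.048, -0.006]
contact_force: [0.0, -0.5, -2.5]
width: 0.0213
```

```bash
python3 tr.py
```

```text
7.1 pos [ 0.4685 -0.0723  0.0665] yaw -5.51 z axis [-0.0106  0.013  -0.9999] F [ 0.02 -0.46 -2.46] M [-0.02 -0.01  0.06] w 0.0213
```

play_rows([
  {"dx": -4, "dy": -3, "dz": -5, "turn": -0.012, "fingers": 1},
  {"dx": -2, "dy": -1, "dz": -4, "turn": -0.003, "fingers": 1},
  {"dx": 0, "dy": 0, "dz": -3, "turn": 0, "fingers": 1},
  {"dx": 0, "dy": 0, "dz": -2, "turn": 0, "fingers": 1},
])

```text
clock: 7.43
position: [0.4652, -0.0765, 0.0553]
ee_rot: [-0.005, 0.998, -0.055, -0.001]
contact_force: [-0.5, 1.9, 1.6]
width: 0.0214
```

```bash
python3 tr.py
```

```text
7.43 pos [ 0.4652 -0.0765  0.0553] yaw -6.26 z axis [-0.0024  0.0106 -0.9999] F [-0.52  1.95  1.65] M [-0.37  0.03 -0.03] w 0.0214
```

play_rows([
  {"dx": 0, "dy": 0, "dz": 0, "turn": 0, "fingers": 0.0},
  {"dx": 0, "dy": 0, "dz": 0, "turn": 0, "fingers": 0.0},
  {"dx": 0, "dy": 0, "dz": -3, "turn": 0, "fingers": 0.0},
  {"dx": 0, "dy": 0, "dz": -2, "turn": 0, "fingers": 0.0},
])

```text
clock: 7.77
position: [0.4672, -0.0774, 0.0519]
ee_rot: [-0.005, 0.998, -0.055, 0.001]
contact_force: [-0.1, -0.5, 0.3]
width: 0.0427
```

```bash
python3 tr.py
```

```text
7.77 pos [ 0.4672 -0.0774  0.0519] yaw -6.3 z axis [ 0.003   0.0091 -1.    ] F [-0.08 -0.53  0.29] M [-0.05 -0.01  0.05] w 0.0427
```

play_rows([
  {"dx": -2, "dy": 0, "dz": 0, "turn": 0, "fingers": 1},
  {"dx": 0, "dy": 0, "dz": -1, "turn": 0, "fingers": 1},
  {"dx": 0, "dy": 0, "dz": 0, "turn": 0, "fingers": 1},
  {"dx": 0, "dy": 0, "dz": 0, "turn": 0, "fingers": 1},
], squeeze=60)

```text
clock: 8.1
position: [0.4655, -0.0775, 0.0511]
ee_rot: [-0.005, 0.998, -0.055, 0.002]
contact_force: [0.7, -0.6, 0.7]
width: 0.0209
```

```bash
python3 tr.py; python3 - <<'E'
from h import *
t=get_image("top"); save(t,"top3.png",5,(225,165,345,265))
E
```

```text
8.1 pos [ 0.4655 -0.0775  0.0511] yaw -6.3 z axis [ 0.0038  0.009  -1.    ] F [ 0.75 -0.65  0.68] M [0.06 0.04 0.02] w 0.0209
```

View pics/top3.png

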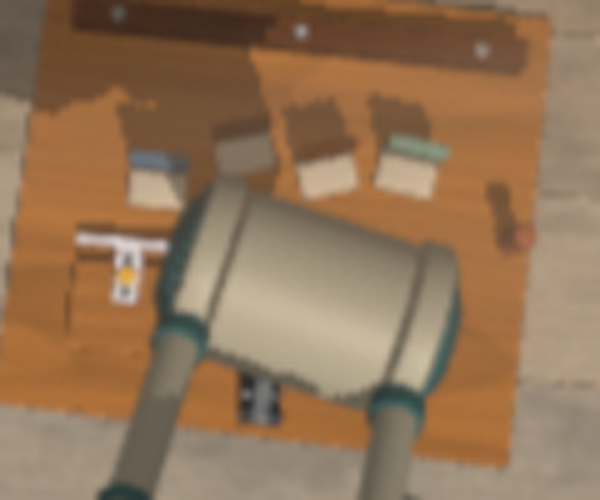

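The top crop shows the pusher standing in front of the tiles with the arm over it. Its edge's left end is at (77,236) and the leftmost tile spans 128 to 188. I check the lateral margin from the pixels.

```bash
python3 - <<'E'
from h import *
t=get_image("top"); c=cam(t); f=lambda x,y,z: back(c,(225+x/5-.4,165+y/5-.4),z)[0]
n=np.array([.9938,-.111]); k=np.array([.111,.9938]); r=np.array([.6449,-.1])
for nm,x,y,z in(("edge L",77,236,.027),("edge mid",168,246,.027),("t4 fl",129,203,.02),("t4 fr",180,208,.02),("t1 fl",376,189,.02),("t1 fr",433,199,.02),("stamp head",524,238,.066),("rail l",75,28,.04),("railfront L",75,28,.012),("railfront R",524,73,.012)):
    p=f(x,y,z)[:2]; print(nm,p.round(4),"s,u",(p-r)@n,(p-r)@k)
E
```

```text
edge L [0.5189 0.0414] s,u -0.14089885912138383 0.1265317307935511
edge mid [ 0.5119 -0.018 ] s,u -0.14126767231747633 0.06677711157104224
t4 fl [0.5409 0.0075] s,u -0.1153282752771159 0.09530058875814171
t4 fr [ 0.5373 -0.026 ] s,u -0.1151493118723682 0.0615763207149605
t1 fl [ 0.5488 -0.1553] s,u -0.0893500449772228 -0.06559730223090787
t1 fr [ 0.5419 -0.1927] s,u -0.09206421023522214 -0.10352301310574107
stamp head [ 0.5127 -0.2429] s,u -0.1155502404365063 -0.15667655247042106
rail l [0.6544 0.0419] s,u -0.006302445962627702 0.14206954388873905
railfront L [0.6596 0.0434] s,u -0.0013009327280894597 0.14411900562266342
railfront R [ 0.6267 -0.257 ] s,u -0.0006809209548485143 -0.15800417932510033
```

play_rows([
  {"dx": 3, "dy": -0.4, "dz": 0, "turn": 0, "fingers": 1},
  {"dx": 5, "dy": -0.8, "dz": 0, "turn": 0, "fingers": 1},
  {"dx": 5, "dy": -0.8, "dz": 0, "turn": 0, "fingers": 1},
  {"dx": 5, "dy": -0.8, "dz": 0, "turn": 0, "fingers": 1},
  {"dx": 5, "dy": -0.8, "dz": 0, "turn": 0, "fingers": 1},
  {"dx": 5, "dy": -0.8, "dz": 0, "turn": 0, "fingers": 1},
])

```text
clock: 8.7
position: [0.4943, -0.0819, 0.0511]
ee_rot: [-0.005, 0.998, -0.055, 0.0]
contact_force: [-1.1, -0.7, 2.5]
width: 0.0214
```

```bash
cat >> tr.py <<'E'
n=np.array([.9938,-.111]); k=np.array([.111,.9938]); r=np.array([.6449,-.1]); p=s["position"][:2]-r; F=s["contact_force"][:2]
print("edge s",round(p@n+.0405,4),"u",round(p@k+.003,4),"Fn",round(F@n,2),"Ft",round(F@k,2))
E
python3 tr.py
```

```text
8.7 pos [ 0.4943 -0.0819  0.0511] yaw -6.29 z axis [ 0.001   0.0096 -1.    ] F [-1.15 -0.66  2.51] M [-0.04  0.22  0.  ] w 0.0214
edge s -0.1112 u 0.0043 Fn -1.07 Ft -0.78
```

play_rows([
  {"dx": 5, "dy": -0.9, "dz": 0, "turn": 0, "fingers": 1},
  {"dx": 5, "dy": -0.9, "dz": 0, "turn": 0, "fingers": 1},
  {"dx": 5, "dy": -0.9, "dz": 0, "turn": 0, "fingers": 1},
  {"dx": 5, "dy": -0.9, "dz": 0, "turn": 0, "fingers": 1},
  {"dx": 5, "dy": -0.9, "dz": 0, "turn": 0, "fingers": 1},
  {"dx": 5, "dy": -0.9, "dz": 0, "turn": 0, "fingers": 1},
  {"dx": 5, "dy": -0.9, "dz": 0, "turn": 0, "fingers": 1},
  {"dx": 5, "dy": -0.9, "dz": 0, "turn": 0, "fingers": 1},
  {"dx": 5, "dy": -0.8, "dz": 0, "turn": 0, "fingers": 1},
  {"dx": 5, "dy": -0.8, "dz": 0, "turn": 0, "fingers": 1},
])

```text
clock: 9.53
position: [0.5489, -0.0913, 0.0512]
ee_rot: [-0.005, 0.998, -0.055, -0.001]
contact_force: [-2.5, 0.6, 4.0]
width: 0.0213
```

```bash
python3 tr.py
```

```text
9.53 pos [ 0.5489 -0.0913  0.0512] yaw -6.27 z axis [-0.0019  0.0103 -0.9999] F [-2.54  0.56  4.02] M [0.04 0.25 0.02] w 0.0213
edge s -0.0559 u 0.001 Fn -2.59 Ft 0.28
```

play_rows([
  {"dx": 4, "dy": -0.5, "dz": 0, "turn": 0, "fingers": 1},
  {"dx": 4, "dy": -0.5, "dz": 0, "turn": 0, "fingers": 1},
  {"dx": 4, "dy": -0.5, "dz": 0, "turn": 0, "fingers": 1},
  {"dx": 2, "dy": -0.2, "dz": 0, "turn": -0.001, "fingers": 1},
  {"dx": 1, "dy": -0.1, "dz": 0, "turn": -0.001, "fingers": 1},
])

```text
clock: 9.95
position: [0.5669, -0.0937, 0.0512]
ee_rot: [-0.005, 0.998, -0.056, -0.001]
contact_force: [-3.9, 0.5, 3.4]
width: 0.0212
```

```bash
python3 tr.py; python3 - <<'E'
from h import *
t=get_image("scene"); save(t,"sc2.png",4,(200,150,350,270))
E
```

```text
9.95 pos [ 0.5669 -0.0937  0.0512] yaw -6.39 z axis [-6.0e-04  9.8e-03 -1.0e+00] F [-3.94  0.51  3.41] M [-0.04  0.3   0.01] w 0.0212
edge s -0.0377 u 0.0006 Fn -3.97 Ft 0.07
```

View pics/sc2.png

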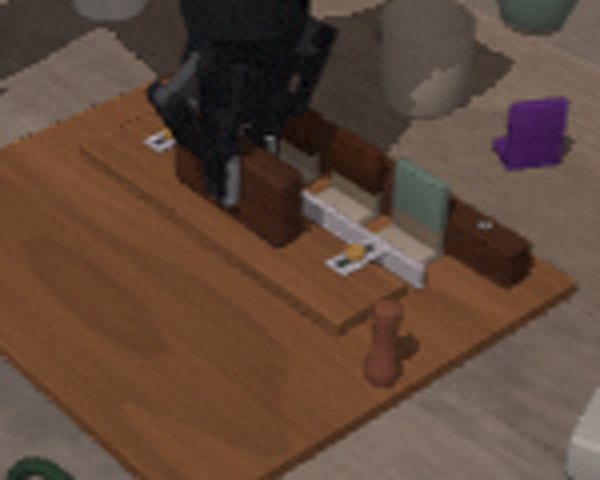

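The pusher edge sits evenly against the tile feet, from about (300,200) to (425,275). The tiles are upright, the rail is just behind them, and the stamp at (385,345) is untouched. I ease off the downward press and creep forward.

play_rows([
  {"dx": 2, "dy": -0.2, "dz": 0.7, "turn": 0, "fingers": 1},
  {"dx": 2, "dy": -0.2, "dz": 0, "turn": 0, "fingers": 1},
])

```text
clock: 10.17
position: [0.5699, -0.0939, 0.0513]
ee_rot: [-0.005, 0.998, -0.056, -0.002]
contact_force: [-6.1, -0.2, 9.9]
width: 0.0212
```

```bash
python3 tr.py
```

```text
10.17 pos [ 0.5699 -0.0939  0.0513] yaw -6.38 z axis [-0.0032  0.0103 -0.9999] F [-6.15 -0.25  9.9 ] M [-0.01  0.83  0.04] w 0.0212
edge s -0.0347 u 0.0007 Fn -6.08 Ft -0.93
```

play_rows([
  {"dx": 0, "dy": 0, "dz": 1.5, "turn": 0, "fingers": 1},
])

```text
clock: 10.25
position: [0.5698, -0.0939, 0.0522]
ee_rot: [-0.005, 0.998, -0.056, -0.002]
contact_force: [1.7, 0.8, -3.0]
width: 0.0215
```

```bash
python3 tr.py
```

```text
10.25 pos [ 0.5698 -0.0939  0.0522] yaw -6.38 z axis [-0.004   0.0105 -0.9999] F [ 1.68  0.82 -2.97] M [-0.08  0.01  0.02] w 0.0215
edge s -0.0348 u 0.0007 Fn 1.58 Ft 1.0
```

play_rows([
  {"dx": 1.5, "dy": -0.2, "dz": 0, "turn": 0, "fingers": 1},
  {"dx": 1, "dy": -0.1, "dz": 0, "turn": 0, "fingers": 1},
])

```text
clock: 10.42
position: [0.5701, -0.0937, 0.0514]
ee_rot: [-0.005, 0.998, -0.055, -0.005]
contact_force: [-4.1, 0.2, 4.1]
width: 0.0213
```

```bash
python3 tr.py
```

```text
10.42 pos [ 0.5701 -0.0937  0.0514] yaw -6.35 z axis [-0.009   0.0115 -0.9999] F [-4.14  0.17  4.11] M [-0.    0.54  0.05] w 0.0213
edge s -0.0345 u 0.0009 Fn -4.13 Ft -0.29
```

```bash
python3 - <<'E'
from h import *
t=get_image("scene"); c=cam(t)
save(t,"sc3.png",8,(255,160,340,235))
o=np.array([255,160]); r=np.array([.6449,-.1]); n=np.array([.9938,-.111]); k=np.array([.111,.9938])
for s_,u,z in((0,-.15,.012),(0,-.15,.04),(0,-.103,.012),(0,-.1,.062),(-.008,-.1,.062),(-.030,-.103,.020),(-.0345,-.103,.020),(-.0345,-.1195,.027),(-.03,-.1195,.027)):
    print(s_,u,z,((proj(c,np.r_[r+s_*n+u*k,z])[0]+.5-o)*8).round(1))
E
```

```text
0 -0.15 0.012 [560.2 485.8]
0 -0.15 0.04 [569.3 412. ]
0 -0.103 0.012 [443.8 413. ]
0 -0.1 0.062 [449.2 276.8]
-0.008 -0.1 0.062 [431.1 287.1]
-0.03 -0.103 0.02 [378.2 432.3]
-0.0345 -0.103 0.02 [367.9 438.4]
-0.0345 -0.1195 0.027 [409.8 446. ]
-0.03 -0.1195 0.027 [420.2 439.8]
```

View pics/sc3.png

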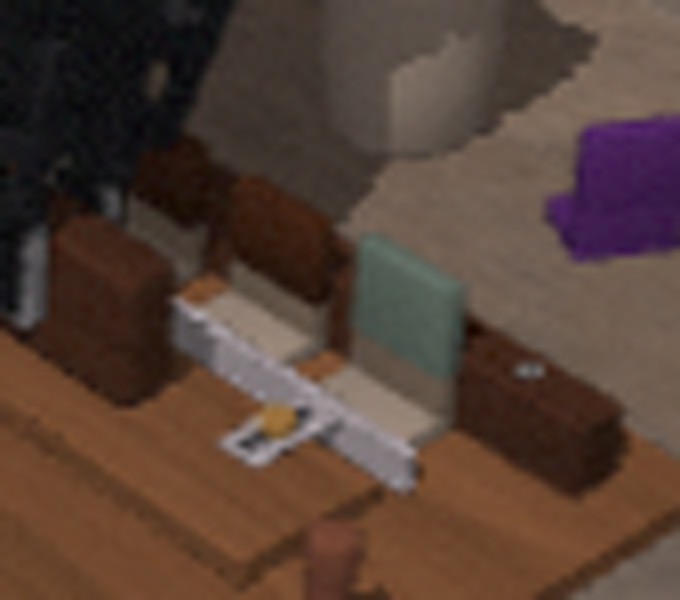

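The tiles look flush against the rail: the green tile's back edge is at about (465,300) and the dark joint is closed. Forward motion has stopped while the force rises, so I'm in contact. I now build up the lean.

play_rows([
  {"dx": 1.5, "dy": -0.2, "dz": 0, "turn": 0, "fingers": 1},
])

```text
clock: 10.55
position: [0.5702, -0.0937, 0.0515]
ee_rot: [-0.006, 0.998, -0.055, -0.006]
contact_force: [-7.4, 0.9, 6.7]
width: 0.0212
```

```bash
python3 tr.py
```

```text
10.55 pos [ 0.5702 -0.0937  0.0515] yaw -6.34 z axis [-0.012   0.0118 -0.9999] F [-7.4   0.92  6.7 ] M [-0.05  1.05  0.01] w 0.0212
edge s -0.0344 u 0.0009 Fn -7.46 Ft 0.09
```

play_rows([
  {"dx": 1.9, "dy": -0.2, "dz": 0, "turn": 0, "fingers": 1},
  {"dx": 1.9, "dy": -0.2, "dz": 0, "turn": 0, "fingers": 1},
])

```text
clock: 10.72
position: [0.5705, -0.0938, 0.0517]
ee_rot: [-0.006, 0.998, -0.055, -0.01]
contact_force: [-5.1, -0.1, 4.0]
width: 0.0214
```

```bash
python3 tr.py
```

```text
10.72 pos [ 0.5705 -0.0938  0.0517] yaw -6.31 z axis [-0.0197  0.0126 -0.9997] F [-5.08 -0.14  4.03] M [-0.06  0.98  0.01] w 0.0214
edge s -0.0342 u 0.0009 Fn -5.03 Ft -0.7
```

play_rows([
  {"dx": 0, "dy": 0, "dz": -1.2, "turn": -0.001, "fingers": 1},
  {"dx": 0, "dy": 0, "dz": -1.2, "turn": 0, "fingers": 1},
])

```text
clock: 10.88
position: [0.5704, -0.0938, 0.0517]
ee_rot: [-0.006, 0.998, -0.056, -0.01]
contact_force: [-5.7, 1.3, 9.2]
width: 0.0213
```

```bash
python3 tr.py; python3 -c "
from rig import *
for i in range(4):
    get_image('top'); s=get_state(); print(s['contact_force'].round(2),s['position'].round(4),s['moment'].round(2))"; python3 tr.py
```

```text
10.88 pos [ 0.5704 -0.0938  0.0517] yaw -6.36 z axis [-0.0192  0.0124 -0.9997] F [-5.73  1.34  9.18] M [-0.01  0.64  0.04] w 0.0213
edge s -0.0342 u 0.0009 Fn -5.84 Ft 0.7
[-5.93  0.76  7.93] [ 0.5704 -0.0938  0.0516] [-0.    0.63  0.06]
[-5.27  1.69  7.35] [ 0.5704 -0.0938  0.0517] [0.05 0.6  0.07]
[-5.48  1.09  8.  ] [ 0.5704 -0.0938  0.0517] [0.   0.64 0.1 ]
[-4.66  0.01  8.51] [ 0.5704 -0.0938  0.0517] [0.07 0.62 0.01]
11.08 pos [ 0.5704 -0.0938  0.0517] yaw -6.36 z axis [-0.0191  0.0123 -0.9997] F [-4.66  0.01  8.51] M [0.07 0.62 0.01] w 0.0214
edge s -0.0342 u 0.0009 Fn -4.63 Ft -0.51
```

play_rows([
  {"dx": 3.2, "dy": -0.35, "dz": 0.2, "turn": 0, "fingers": 1},
])

```text
clock: 11.17
position: [0.5707, -0.0938, 0.052]
ee_rot: [-0.006, 0.998, -0.055, -0.013]
contact_force: [-10.2, -0.5, 1.6]
width: 0.0215
```

```bash
cat > hold.py <<'E'
import sys; from h import *
n=np.array([.9938,-.111]); A=[]
for i in range(int(sys.argv[1])):
    get_image('top'); s=get_state(); A.append([s['contact_force'][:2]@n,s['contact_force'][2],s['moment'][1],s['moment'][2]])
A=np.array(A); print(A[:,0].round(1),A.mean(0).round(2))
E
python3 tr.py; python3 hold.py 3; python3 tr.py
```

```text
11.17 pos [ 0.5707 -0.0938  0.052 ] yaw -6.33 z axis [-0.0248  0.0129 -0.9996] F [-10.25  -0.48   1.57] M [-0.13  1.84  0.06] w 0.0215
edge s -0.0339 u 0.001 Fn -10.13 Ft -1.62
[-8.4 -8.2 -7.7] [-8.13  6.45  1.33  0.02]
11.32 pos [ 0.5707 -0.0938  0.0519] yaw -6.33 z axis [-0.0252  0.013  -0.9996] F [-7.76  0.38  5.77] M [-0.05  1.26  0.05] w 0.0214
edge s -0.034 u 0.001 Fn -7.75 Ft -0.49
```

play_rows([
  {"dx": 4.0, "dy": -0.45, "dz": 0.1, "turn": 0, "fingers": 1},
])

```text
clock: 11.4
position: [0.5709, -0.0938, 0.0522]
ee_rot: [-0.006, 0.998, -0.055, -0.017]
contact_force: [-10.9, -0.4, 9.3]
width: 0.021
```

```bash
python3 tr.py; python3 hold.py 4; python3 tr.py
```

```text
11.4 pos [ 0.5709 -0.0938  0.0522] yaw -6.3 z axis [-0.0326  0.0138 -0.9994] F [-10.89  -0.37   9.35] M [-0.03  1.71 -0.11] w 0.021
edge s -0.0337 u 0.001 Fn -10.78 Ft -1.58
[ -9.6 -10.2 -10.3 -11. ] [-10.28   8.06   1.59  -0.02]
11.6 pos [ 0.5709 -0.0938  0.0522] yaw -6.3 z axis [-0.0329  0.0139 -0.9994] F [-11.03   0.51   7.66] M [-0.04  1.56 -0.02] w 0.0211
edge s -0.0337 u 0.001 Fn -11.02 Ft -0.72
```

play_rows([
  {"dx": 4.3, "dy": -0.45, "dz": 0.3, "turn": 0, "fingers": 1},
])

```text
clock: 11.68
position: [0.5712, -0.0938, 0.0526]
ee_rot: [-0.006, 0.998, -0.055, -0.021]
contact_force: [-9.4, -0.7, 5.3]
width: 0.0216
```

```bash
python3 tr.py; python3 hold.py 24; python3 tr.py; python3 - <<'E'
from h import *
t=get_image("scene"); save(t,"sc4.png",7,(225,150,340,235))
E
```

```text
11.68 pos [ 0.5712 -0.0938  0.0526] yaw -6.28 z axis [-0.0407  0.0148 -0.9991] F [-9.43 -0.74  5.28] M [-0.12  1.63 -0.06] w 0.0216
edge s -0.0334 u 0.0009 Fn -9.29 Ft -1.78
[ -9.6 -10.2  -9.9 -11.  -10.1  -9.8 -10.9  -9.1  -9.8 -10.5 -11.   -9.7
 -10.5 -10.3  -9.6  -9.9 -10.4  -9.4  -9.9  -9.4  -9.5  -9.9  -9.9 -10.8] [-10.05   7.29   1.61  -0.04]
12.88 pos [ 0.5712 -0.0938  0.0526] yaw -6.28 z axis [-0.041   0.0149 -0.999 ] F [-1.088e+01 -1.000e-02  7.390e+00] M [-0.12  1.59 -0.09] w 0.0209
edge s -0.0334 u 0.001 Fn -10.81 Ft -1.22
```

View pics/sc4.png

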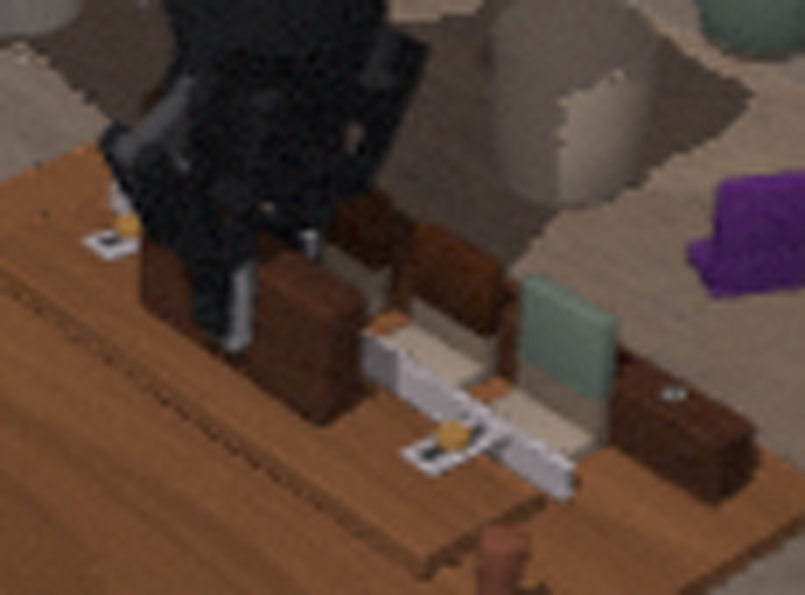

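The tiles are upright and flush. The wrist has read a mean of 10.0 N for 1.2 s, but pusher friction takes part of that because of the 7 N downward press. I lighten the press and hold a little longer, so the tiles themselves see about 10 N.

play_rows([
  {"dx": 4.7, "dy": -0.5, "dz": 0.9, "turn": -0.001, "fingers": 1},
])

```text
clock: 13.02
position: [0.5715, -0.0939, 0.0531]
ee_rot: [-0.007, 0.998, -0.055, -0.025]
contact_force: [-8.8, 0.4, -0.8]
width: 0.0213
```

```bash
python3 tr.py; python3 hold.py 4
```

```text
13.02 pos [ 0.5715 -0.0939  0.0531] yaw -6.32 z axis [-0.0496  0.0159 -0.9986] F [-8.81  0.38 -0.76] M [-0.15  1.61 -0.02] w 0.0213
edge s -0.0331 u 0.001 Fn -8.8 Ft -0.6
[-10.2 -10.   -9.6  -8.7] [-9.64  5.4   1.64  0.02]
```

play_rows([
  {"dx": 5.3, "dy": -0.6, "dz": 1.0, "turn": 0, "fingers": 1},
])

```text
clock: 13.3
position: [0.5719, -0.0939, 0.0535]
ee_rot: [-0.007, 0.998, -0.055, -0.031]
contact_force: [-11.0, 0.3, 3.5]
width: 0.0213
```

```bash
python3 tr.py; python3 hold.py 22; python3 tr.py
```

```text
13.3 pos [ 0.5719 -0.0939  0.0535] yaw -6.28 z axis [-0.0602  0.0172 -0.998 ] F [-10.96   0.26   3.46] M [-0.06  1.78 -0.05] w 0.0213
edge s -0.0327 u 0.001 Fn -10.92 Ft -0.96
[-11.6 -10.3  -9.4 -11.1 -10.4 -10.7 -11.  -10.1 -11.   -9.4  -9.7 -10.6
 -10.1 -10.8 -10.3 -10.2 -10.6 -10.7 -10.1 -10.6 -10.3 -10.5] [-10.44   4.64   1.77  -0.03]
14.4 pos [ 0.5719 -0.0939  0.0534] yaw -6.28 z axis [-0.0606  0.0173 -0.998 ] F [-10.56   0.08   3.72] M [-0.08  1.74  0.02] w 0.0211
edge s -0.0327 u 0.001 Fn -10.5 Ft -1.1
```

play_rows([
  {"dx": -4, "dy": 0.45, "dz": 0, "turn": 0, "fingers": 1},
  {"dx": -5, "dy": 0.55, "dz": 0, "turn": 0, "fingers": 1},
  {"dx": -5, "dy": 0.55, "dz": 0, "turn": 0, "fingers": 1},
  {"dx": -5, "dy": 0.55, "dz": 0, "turn": 0, "fingers": 1},
  {"dx": -5, "dy": 0.55, "dz": 0, "turn": 0, "fingers": 1},
  {"dx": -5, "dy": 0.55, "dz": 0, "turn": 0, "fingers": 1},
  {"dx": -5, "dy": 0.55, "dz": 0, "turn": 0, "fingers": 1},
  {"dx": -5, "dy": 0.55, "dz": 0, "turn": 0, "fingers": 1},
])

```text
clock: 15.07
position: [0.5349, -0.0901, 0.0531]
ee_rot: [-0.006, 0.998, -0.055, -0.025]
contact_force: [0.8, -0.3, -2.3]
width: 0.0215
```

```bash
python3 tr.py
```

```text
15.07 pos [ 0.5349 -0.0901  0.0531] yaw -6.34 z axis [-0.0494  0.0156 -0.9987] F [ 0.75 -0.32 -2.31] M [-0.   -0.07  0.01] w 0.0215
edge s -0.0699 u 0.0007 Fn 0.78 Ft -0.24
```

play_rows([
  {"dx": -5, "dy": 0.55, "dz": 0, "turn": 0, "fingers": 1},
  {"dx": -5, "dy": 0.55, "dz": 0, "turn": 0, "fingers": 1},
  {"dx": -2, "dy": 0.2, "dz": -1, "turn": 0, "fingers": 1},
  {"dx": 0, "dy": 0, "dz": -1.5, "turn": 0, "fingers": 1},
  {"dx": 0, "dy": 0, "dz": -1.5, "turn": 0, "fingers": 1},
  {"dx": 0, "dy": 0, "dz": -1.5, "turn": 0, "fingers": 1},
  {"dx": 0, "dy": 0, "dz": -1.5, "turn": 0, "fingers": 1},
])

```text
clock: 15.65
position: [0.5227, -0.0888, 0.0525]
ee_rot: [-0.006, 0.998, -0.056, -0.021]
contact_force: [-2.9, 0.9, 7.2]
width: 0.0213
```

```bash
python3 tr.py
```

```text
15.65 pos [ 0.5227 -0.0888  0.0525] yaw -6.36 z axis [-0.0413  0.014  -0.999 ] F [-2.88  0.87  7.15] M [ 0.08  0.13 -0.  ] w 0.0213
edge s -0.0822 u 0.0006 Fn -2.96 Ft 0.54
```

play_rows([
  {"dx": 0, "dy": 0, "dz": 0, "turn": 0, "fingers": -0.2},
  {"dx": 0, "dy": 0, "dz": 0, "turn": 0, "fingers": -0.2},
  {"dx": 0, "dy": 0, "dz": 0, "turn": 0, "fingers": -0.2},
  {"dx": 0, "dy": 0, "dz": 0, "turn": 0, "fingers": -0.2},
])

```text
clock: 15.98
position: [0.5236, -0.0891, 0.0538]
ee_rot: [-0.005, 0.998, -0.056, -0.019]
contact_force: [-0.3, 0.9, 0.0]
width: 0.0512
```

```bash
python3 tr.py
```

```text
15.98 pos [ 0.5236 -0.0891  0.0538] yaw -6.37 z axis [-0.0383  0.0131 -0.9992] F [-0.27  0.93  0.03] M [-0.03 -0.01  0.02] w 0.0512
edge s -0.0812 u 0.0004 Fn -0.37 Ft 0.89
```

Released, and the forces are at zero. I raise the gripper straight up, then move it back out of the view.

play_rows([
  {"dx": 0, "dy": 0, "dz": 10, "turn": 0, "fingers": -0.2},
  {"dx": 0, "dy": 0, "dz": 20, "turn": 0, "fingers": -0.2},
  {"dx": 0, "dy": 0, "dz": 25, "turn": 0, "fingers": -0.2},
  {"dx": 0, "dy": 0, "dz": 30, "turn": 0, "fingers": -0.2},
  {"dx": -10, "dy": 10, "dz": 35, "turn": 0, "fingers": -0.2},
  {"dx": -15, "dy": 20, "dz": 35, "turn": 0, "fingers": -0.2},
  {"dx": -20, "dy": 30, "dz": 20, "turn": 0, "fingers": -0.2},
  {"dx": -20, "dy": 35, "dz": 10, "turn": 0, "fingers": -0.2},
  {"dx": -20, "dy": 35, "dz": 0, "turn": 0, "fingers": -0.2},
  {"dx": -20, "dy": 35, "dz": 0, "turn": 0, "fingers": -0.2},
  {"dx": -15, "dy": 35, "dz": 0, "turn": 0, "fingers": -0.2},
  {"dx": -10, "dy": 20, "dz": 0, "turn": 0, "fingers": -0.2},
  {"dx": 0, "dy": 0, "dz": 0, "turn": 0, "fingers": -0.2},
])

```text
clock: 17.07
position: [0.3876, 0.1365, 0.2539]
ee_rot: [-0.008, 0.998, -0.059, -0.015]
contact_force: [0.5, 0.2, -0.1]
width: 0.0514
```

```bash
python3 - <<'E'
from h import *
t=get_image("top"); b=get_image("scene")
A=cv2.resize(t["pixels"][155:260,225:345],None,fx=4.5,fy=4.5,interpolation=cv2.INTER_CUBIC)
B=cv2.resize(b["pixels"][150:270,190:340],None,fx=4,fy=4,interpolation=cv2.INTER_CUBIC)
cv2.imwrite("pics/topf.png",A[:,:,::-1]); cv2.imwrite("pics/scf.png",B[:,:,::-1])
E
python3 tr.py
```

```text
17.17 pos [0.3898 0.134  0.2538] yaw -6.89 z axis [-0.0268  0.0151 -0.9995] F [ 0.41 -0.68  0.09] M [ 0.    0.03 -0.01] w 0.0515
edge s -0.2389 u 0.2072 Fn 0.48 Ft -0.63
```

View pics/topf.png

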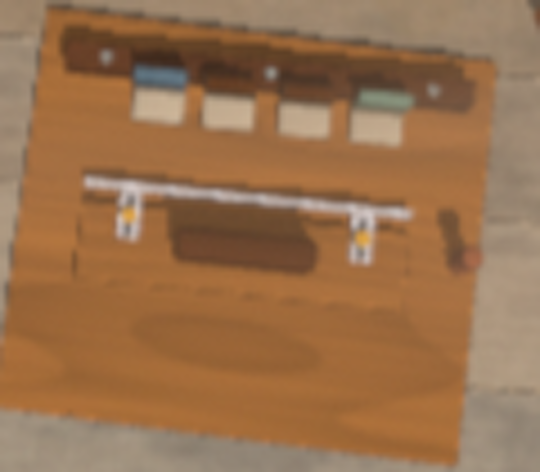

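View pics/scf.png

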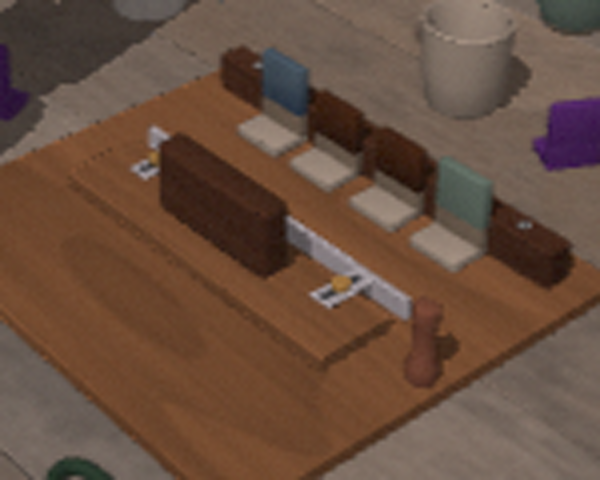

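The row looks straight against the rail, with all four tiles upright. The pusher stands flat with a parallel gap in front of it. One last numeric check of the flush fit and the gap.

```bash
python3 - <<'E'
from h import *
t=get_image("top"); c=cam(t); n=np.array([.9938,-.111]); k=np.array([.111,.9938]); r=np.array([.6449,-.1])
g=cv2.cvtColor(t["pixels"],cv2.COLOR_RGB2GRAY).astype(float)
def edge(u,v0,w=5):  # strongest bright->dark going down
    v0=int(round(v0)); col=g[v0-w:v0+w+1,u]; d=-np.diff(col); j=d.argmax(); j=min(max(j,1),len(d)-2)
    o=(d[j+1]-d[j-1])/(2*(2*d[j]-d[j-1]-d[j+1])+1e-9); return v0-w+j+.5+o
for a,b,va,vb in((136,179,121,125),(206,249,128,132),(281,325,135,139),(353,399,141,146)):
    U=range(int(225+a/4.5)+1,int(225+b/4.5)); P=np.array([back(c,(u,edge(u,155+(va+vb)/9,3)),.016)[0,:2] for u in U])-r
    print("tile front s",(P@n).mean().round(4),"slope deg",np.degrees(np.polyfit(P@k,P@n,1)[0]).round(1),"u",(P@k).mean().round(3))
for x,y in((85,179),(410,210)): p=back(c,(225+x/4.5-.4,155+y/4.5-.4),.027)[0,:2]-r; print("pusher edge s,u",(p@n).round(4),(p@k).round(4))
E
```

```text
tile front s -0.0332 slope deg 1.5 u 0.074
tile front s -0.0333 slope deg -3.0 u 0.022
tile front s -0.0334 slope deg -0.5 u -0.035
tile front s -0.0332 slope deg 0.5 u -0.088
pusher edge s,u -0.0828 0.1214
pusher edge s,u -0.081 -0.1164
```

```bash
python3 -c "
from rig import *
print(sign_off())"
```

```text
the job is handed in; nothing more can be done
None
```

The job is done and handed in at about 17 s: the four tiles stand upright in a row against the rail, and the pusher stands flat and released behind them.

- **Seating:** I leaned on the row twice, first for about 1.2 s at a wrist mean of 10.0 N, then for about 1.1 s at 10.4 N. The highest reading was 11.6 N. These are wrist forces and include some pusher friction, which I estimated rather than measured, so the tiles themselves may have felt 1–2 N less. I held the second time with less downward press to reduce that difference.
- **Row:** The last top-camera check put the four tile fronts on one line parallel to the rail, within about 0.2 mm.
- **Absolute offset:** The same check put the row about 3 mm short of where a flush row should measure. I put this down to calibration error, because the pusher had stopped dead there with the force climbing.
- **Pusher:** I drew it straight back, and its edge now stands about 48–50 mm clear of the tiles and parallel to them. The lean had tilted it nose-down by roughly 3°, so its rear dropped about 3 mm onto the board on release. The final pictures show it flat.
- **Surroundings:** The stamp, cup and nearby purple look-alikes looked unmoved in the final pictures. The mould and jar were outside those crops, and the arm did not go near them.

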